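# Show the trainee which die goes where

## Robot

A 6-joint arm with a two-finger parallel gripper is mounted at the origin on the work surface. World frame = base frame: x ahead of the robot, y to its left, z up, the work surface at z = 0. Lengths are in m, angles in rad, forces in N, time in s.
With the tool pointing down it reaches from about 0.35 to 0.775 m from the base axis. Payload 5.5 kg.
Tool frame: the origin (TCP) lies midway between the tips of the shut fingers; the grasp point (between the pads) lies 19 mm behind it; z points along the fingers, y is the direction in which the jaws open and shut (so a half turn about z gives the same grasp; the last joint's range is limited). The gripper opens to 85 mm and grips with 20 to 120 N. Pads are 22 mm wide; open, the fingers measure 114 mm over their backs; the gripper's body (76 mm by 85 mm) begins 54 mm behind the grasp point. The pads swing forward as they close: fully open they stand 13 mm farther back than shut.
Start: joints at [-1.367, 0.313, 0.046, 1.304, 0, 1.431], TCP at [0.194, -0.541, 0.231] pointing down, gripper open.
Joint ranges: [-2.76, 2.76], [-0.86, 1.69], [-1.03, 1.26], [-2.2, 2.34], [-1.47, 1.5], [-3.14, 3.14]. Speed limits (rad/s): [2.57, 2.57, 3.14, 3.14, 3.14, 3.14].

## Interface

Orientations are given as a unit quaternion [w, x, y, z].
In Python, from workcell import env gives the robot as it stands.
- The arm moves only by the shell command python3 -m creep 'ROWS' [OPENING] [FORCE]. ROWS is JSON, a list of rows, each a list of 6 numbers: the shift along the tool's x, y, z in m, then the turn, a rotation vector about the tool's x, y, z in degrees. A call has exactly 8 rows; each row is the pose to reach, as a shift and turn from the pose commanded when the call began, along the tool's axes at that moment; what a row does not reach only later rows make up. A row lasts 1/10 s, in which the tool goes at most 50 mm and 8.59 degrees, less where a joint would pass 70% of its speed; a pose out of reach is approached as far as the arm can. A call with a gripper value outside its range is refused whole. OPENING is the finger opening in m, from 0 to 0.0854, set as the call begins (- or left out, the last holds). The fingers move at their own pace and stop on an object; FORCE is the grip in N (left out, the last holds). Time passes only in rows, so rows that repeat a pose let the fingers close, or fill a call up. It gives the time, the measured TCP pose, the force and the opening at its end, in the units of the state.
- env.get_state(): the state, without advancing time (a new reading comes with each control period).
- env.read_camera(name): name is "side" or "top"; returns (picture, depth): 400x640x3 uint8, blue, green, red; 400x640 float32, m along the optical axis (not along the pixel's ray), 0 where there is no reading.
- env.camera_params(name): a dict with "fx", "fy", "cx", "cy" (pixels), "position" and "orientation" of the camera in the world. Camera axes: x right, y up, looking along -z (the intrinsics and any distortion apply to the point x, -y, -z); pixel columns grow to the right and rows downward; lengths in m; the calibration is good to about 2 mm. A picture is of the moment at which its call begins. camera_params takes no time and is no camera call.
- env.hand_in(): hands the job in, once; it reports no verdict.
The state is a dict: "clock": time; "joint_pos": joint angles; "qvel": joint speeds; "tau": joint torques, N m; "tcp_pos": TCP position; "orientation": TCP orientation; "wrist_force": force on the tool from outside, world axes, zero at the start; "ft_torque": the same for the moment, N m; "finger_gap": finger opening in m.
Only numpy, scipy, OpenCV 4.12 (cv2) and the standard library are available. Lean on these libraries where they do the work, as an engineer would, in place of code of your own. Each camera call takes 0.05 s, during which the arm holds its last target. There are 200 camera calls.

## Task

Make a short training clip at the dental bench: press the push button on the low white box firmly down to start the bench camera and let it go, then point at the tallest of the three loose plaster tooth dies by bringing the fingertips straight above it, two or three centimetres over its top, and keep them there for two seconds. Then point in the same way, for two seconds, at the one empty socket in the metal tray of plaster segments, and finish there, still pointing at it. Do not touch or move the dies, the tray or the other loose things, and on the way do not bring the fingertips just above either of the other loose dies or the two teeth already in the tray.

Things in the scene. Friction and masses are not known exactly. Their poses are not given: they have to be found in the camera images.
- rec (a joint): travel of the push button in m: 0 released, 0.006 fully down; it springs back; about 4 N holds it fully down, 0.004 counts as pressed
- rec_top (a point): centre of the top face of the round grey push button (30 mm across); the button moves straight down. It sits on a low white box 84 x 70 x 22 mm that is fixed to the table, the button's top is about 44 mm above the table; the point moves with the button
- die_tall: the tallest loose tooth die: white plaster, slim round body 22 mm across at the foot, tapering to a pointed crown, 46 mm tall; standing loose on the table; origin at the centre of its underside, z up
- die_tall_top (a point): tip of the tallest die, on its axis 46 mm above its underside
- die_mid: middle loose die: white plaster, round, 24 mm across, 30 mm tall, flat top with four small cusps; loose on the table; origin at the centre of its underside
- die_mid_top (a point): centre of its top, 30 mm above its underside
- die_low: lowest loose die: white plaster, round foot 22 mm across with a narrow chisel-shaped crown, 20 mm tall; loose on the table; origin at the centre of its underside
- die_low_top (a point): centre of its top edge, 20 mm above its underside
- tray: aluminium tray fixed to the table, 66 x 156 mm, plate 6 mm thick with end rims 15 mm high; its long side is its y axis; three plaster segments sit on it in a row 46 mm apart, in an order that varies; origin at the centre of its underside
- seg_empty: white plaster segment, 42 x 42 x 18 mm, with an empty round socket 18 mm across and 12 mm deep in the middle of its top; fixed on the tray; origin at the centre of its underside
- socket (a point): centre of the mouth of the empty socket, level with the segment's top (24 mm above the table); z up
- seg_a: white plaster segment of the same size with a tooth already in place, which stands 14 mm above the segment's top (38 mm above the table); fixed; origin at the centre of its underside
- seg_a_top (a point): top of that tooth
- seg_b: another segment with a tooth in place, the same as seg_a
- seg_b_top (a point): top of that tooth
- wax_block: bystander: loose teal six-sided wax block, 40 mm across, 26 mm high; origin under its centre
- red_cast: bystander: loose red dental cast, 50 x 42 x 23 mm; origin under its centre
- bench_block: bystander: loose wooden block 32 x 110 x 22 mm; origin under its centre
- brush: bystander: loose brush 170 mm long lying on the table; origin under its middle, x axis along it
- bowl: bystander: loose glass bowl 110 mm across, 42 mm high; origin under its centre
- jar: bystander: loose jar with a white lid, 48 mm across, 55 mm high; origin under its centre
Not all that is in view belongs to the job. Of the things shaped like the part that bears rec, the white one is meant. What is shaped like the die_tall but purple is not meant.

How it is judged:
By the outcome, as a careful person would: the job done as asked, in the order asked, and still so for the second after the job is handed in, with the robot touching nothing.
It also fails if it takes over 56 s, if anything falls off the work surface, if the arm or the gripper's body presses on something with over 40 N, if the wrist force passes 120 N, or if a joint passes its speed limit or range.

## Working session

There is one attempt and no reset: what is moved stays moved. The work goes in short steps, Python scripts to look and compute and a shell command to move; the robot and the scene stay as the last step left them, time stands still between calls to the robot, and variables do not carry over. Pictures are saved under pics/ and viewed, about 8 in all and at most 12, crops included, and the job is handed in when it is done.

```bash
mkdir -p pics; ls
cat > h.py <<'E'
import numpy as np, cv2
from scipy.spatial.transform import Rotation as R
from workcell import env
def rot(q): return R.from_quat([q[1],q[2],q[3],q[0]]).as_matrix()
def cloud(d,p):
    v,u=np.indices(d.shape); 
    c=np.stack([(u-p['cx'])/p['fx']*d,-(v-p['cy'])/p['fy']*d,-d],-1)
    return c@rot(p['orientation']).T+np.array(p['position'])
def ray(p,u,v,z):
    d=rot(p['orientation'])@np.array([(u-p['cx'])/p['fx'],-(v-p['cy'])/p['fy'],-1]); o=np.array(p['position'])
    return o+d*(z-o[2])/d[2]
E
python3 - <<'E'
from h import *
for n in("top","side"):
    i,d=env.read_camera(n); p=env.camera_params(n); print(n,p)
    cv2.imwrite(f"pics/{n}0.png",i); np.savez(f"{n}0.npz",i=i,d=d)
print(env.get_state())
E
```

```text
pics
top {'fx': 388.53595529493333, 'fy': 388.53595529493333, 'cx': 317.00458647573123, 'cy': 199.5113692325714, 'position': array([ 0.36449481, -0.05150994,  1.09984766]), 'orientation': array([ 0.70593762,  0.05591026, -0.0716824 , -0.70241565])}
side {'fx': 494.51761121607933, 'fy': 494.51761121607933, 'cx': 315.3347169799533, 'cy': 206.9222011834095, 'position': array([0.28774687, 0.63169626, 0.94621032]), 'orientation': array([-0.15818295, -0.06024183,  0.33478186,  0.92696828])}
{'clock': 0.1, 'joint_pos': array([-1.36658800e+00,  3.13956443e-01,  4.51223464e-02,  1.30359012e+00,
        6.07336802e-05,  1.43121037e+00]), 'qvel': array([ 0.00013005, -0.00147483,  0.00429617, -0.00049704, -0.00014435,
       -0.0009527 ]), 'tau': array([ 2.14573927e-03, -4.81728208e+01,  2.99242526e+01,  1.28281483e-02,
       -1.17766012e-04, -8.72742049e-06]), 'tcp_pos': array([ 0.19373758, -0.54091794,  0.23049248]), 'orientation': array([-8.14501490e-04,  9.85261708e-01,  1.71051758e-01,  4.05601546e-06]), 'wrist_force': array([-0.61224585, -0.11059681,  0.0260449 ]), 'ft_torque': array([ 0.01018734, -0.00916794,  0.00219807]), 'finger_gap': 0.08539632520266423}
```

View pics/top0.png

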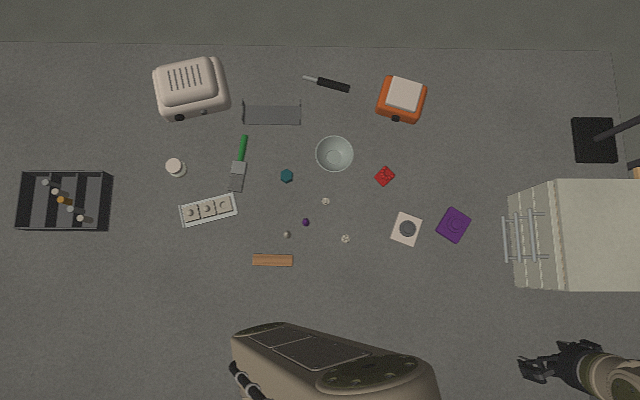

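View pics/side0.png

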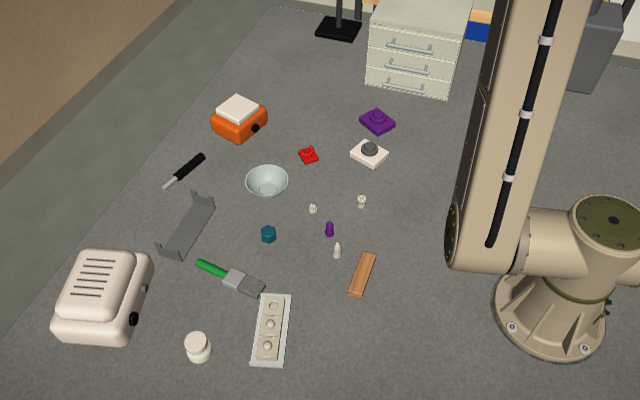

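The top view shows the button box at (407,229), tall die at (286,234), mid die at about (345,238), low die at about (325,201), and the tray at (208,208). The purple decoys are at (453,225) and (306,222). Next I'll crop and measure.

Run:
```python
from h import *
t=np.load("top0.npz"); s=np.load("side0.npz"); pt=env.camera_params("top"); ps=env.camera_params("side")
a=cv2.resize(t['i'][185:255,170:360],None,fx=4,fy=4,interpolation=cv2.INTER_CUBIC)
b=cv2.resize(s['i'][180:370,240:390],None,fx=2.6,fy=2.6,interpolation=cv2.INTER_CUBIC)[:,:390]
c=cv2.resize(s['i'][285:370,245:295],None,fx=4,fy=4,interpolation=cv2.INTER_CUBIC)
o=np.zeros((290+310*0+0,760,3),np.uint8);o[:280]=a
cv2.imwrite("pics/c1.png",o)
can=np.zeros((500,600,3),np.uint8);can[:b.shape[0],:390]=b;can[:340,395:595]=c;cv2.imwrite("pics/c2.png",can)
for nm,z,p in(("top",t,pt),("side",s,ps)):
    C=cloud(z['d'],p); g=z['i'].astype(int)
    W=C.copy(); print(nm,"floor z",np.median(C[...,2][(abs(C[...,0]-.45)<.05)&(abs(C[...,1])<.2)]))
    m=((C[...,2]>.009)&(C[...,2]<.09)&(C[...,0]>.25)&(C[...,0]<.75)&(abs(C[...,1])<.5)).astype(np.uint8)
    n,l,st,ce=cv2.connectedComponentsWithStats(m)
    for k in range(1,n):
        if st[k,4]<12: continue
        q=C[l==k]; print(k,st[k],q.min(0).round(3),q.max(0).round(3),g[l==k].mean(0).astype(int))
```

```text
top floor z 0.0006458852654144254
1 [316 135  38  37 902] [ 0.639 -0.177  0.009] [ 0.746 -0.072  0.048] [114 122 118]
2 [ 179  136   70   92 1494] [0.482 0.126 0.009] [0.749 0.312 0.041] [102 115 114]
7 [166 158  22  20 316] [0.625 0.296 0.009] [0.671 0.343 0.06 ] [123 135 142]
12 [375 166  21  20 236] [ 0.607 -0.301  0.009] [ 0.662 -0.242  0.026] [ 41  45 134]
13 [281 169  12  14 133] [ 0.613 -0.004  0.009] [0.649 0.028 0.031] [76 75 44]
15 [324 198   6   7  26] [ 0.551 -0.11   0.009] [ 0.568 -0.096  0.024] [121 135 141]
18 [436 206  33  38 735] [ 0.441 -0.5    0.009] [ 0.546 -0.412  0.048] [96 50 84]
19 [390 211  33  36 763] [ 0.432 -0.371  0.01 ] [ 0.531 -0.281  0.049] [123 132 140]
25 [303 218   7   8  43] [ 0.49  -0.053  0.01 ] [ 0.507 -0.036  0.048] [71 46 66]
36 [284 231   8   7  45] [ 0.456 -0.003  0.009] [0.471 0.016 0.048] [85 94 99]
37 [342 234   9   9  59] [ 0.442 -0.167  0.023] [ 0.464 -0.144  0.032] [116 129 135]
38 [253 254  41  12 475] [ 0.379 -0.01   0.011] [0.409 0.1   0.028] [ 74 103 134]
side floor z 0.0006317514399258872
1 [359 109  37  26 565] [ 0.44  -0.5    0.
[... 327 characters left out ...]
0.167  0.01 ] [ 0.462 -0.139  0.034] [150 168 176]
7 [310 203   7   8  39] [ 0.549 -0.103  0.01 ] [ 0.565 -0.088  0.024] [156 174 182]
9 [325 221   9  14  97] [ 0.487 -0.05   0.009] [ 0.507 -0.032  0.049] [110  40  89]
10 [261 225  15  17 199] [ 0.61  -0.002  0.009] [0.647 0.033 0.031] [91 86 30]
11 [333 242   9  15 100] [0.452 0.004 0.009] [0.47  0.02  0.049] [147 164 172]
12 [348 251  28  46 676] [ 0.375 -0.009  0.009] [0.409 0.104 0.028] [ 78 123 171]
13 [ 196  258   95  103 2481] [0.493 0.128 0.009] [0.75  0.302 0.042] [135 155 151]
31 [184 330  28  33 676] [0.622 0.303 0.009] [0.669 0.348 0.061] [177 192 201]
49 [249 361  34   6 119] [0.479 0.295 0.009] [0.543 0.317 0.02 ] [182 190 188]
```

View pics/c1.png

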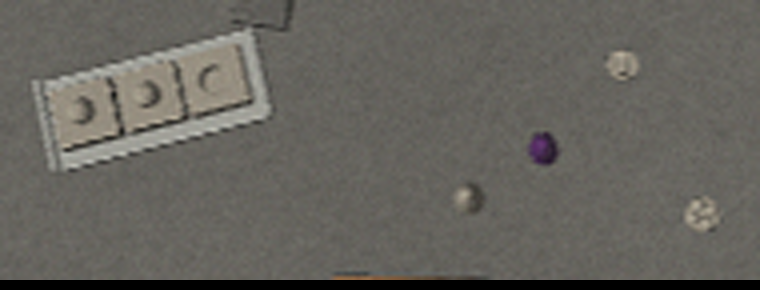

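View pics/c2.png

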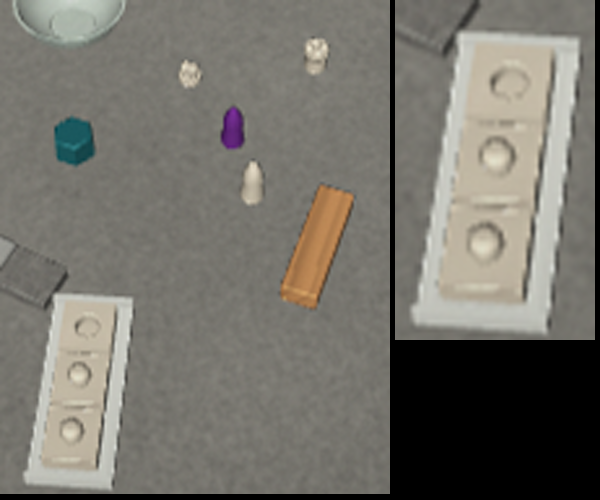

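The empty socket is the tray segment nearest the dies: about (223.7,205) in the top view and (273.7,305.7) in the side view. Teeth fill the other two segments. The tall die's tip is at (337.3,243) in the side view. Now I'll turn these into positions.

Run:
```python
from h import *
for n,sock,seed in(("top",(223.7,205),(407,229)),("side",(273.7,305.7),(370,149))):
    z=np.load(n+"0.npz"); p=env.camera_params(n); C=cloud(z['d'],p); g=z['i'].astype(int)
    print(n,"socket ray",ray(p,*sock,.024).round(4))
    vv,uu=np.indices(z['d'].shape)
    m=(abs(uu-seed[0])<22)&(abs(vv-seed[1])<22)&(C[...,2]>.040)&(C[...,2]<.06)
    q=C[m]; print("button",q.mean(0).round(4),((q.min(0)+q.max(0))/2).round(4),np.ptp(q,axis=0).round(3), m.sum())
    q=C[(C[...,0]>.44)&(C[...,0]<.485)&(abs(C[...,1]-.008)<.025)&(C[...,2]>.012)]
    print("tall",q.mean(0).round(4),q[q[:,2]>q[:,2].max()-.006].mean(0).round(4),q[:,2].max())
    # segment tops
    m=((C[...,2]>.019)&(C[...,2]<.03)&(C[...,0]>.46)&(C[...,0]<.6)&(C[...,1]>.12)&(C[...,1]<.32)&(g.sum(-1)>300)).astype(np.uint8)
    k,l,st,ce=cv2.connectedComponentsWithStats(m)
    j=1+st[1:,4].argmax(); q=C[l==j]; r=cv2.minAreaRect((q[:,:2]*1000).astype(np.float32)); print("segs",r,st[j,4],cv2.boxPoints(r).round(1).tolist())
s=env.get_state(); print(s['tcp_pos'],rot(s['orientation']).round(3).tolist())
```

```text
top socket ray [0.5437 0.1853 0.024 ]
button [ 0.4809 -0.3272  0.0446] [ 0.4801 -0.3273  0.0449] [0.028 0.028 0.009] 89
tall [0.4627 0.0058 0.0358] [0.464  0.0068 0.0456] 0.04817498121170383
segs ((521.0596923828125, 275.7527770996094), (41.586700439453125, 41.90766906738281), 14.567713737487793) 179 [[495.70001220703125, 290.79998779296875], [506.20001220703125, 250.1999969482422], [546.5, 260.70001220703125], [535.9000244140625, 301.29998779296875]]
side socket ray [0.5414 0.1906 0.024 ]
button [ 0.4792 -0.3237  0.0439] [ 0.4787 -0.3257  0.0441] [0.029 0.029 0.008] 70
tall [0.461  0.014  0.0304] [0.4612 0.0107 0.0459] 0.04907135438971311
segs ((531.2476196289062, 232.3459930419922), (42.37944793701172, 135.4894561767578), 15.353446006774902) 1071 [[492.8999938964844, 292.1000061035156], [528.7999877929688, 161.39999389648438], [569.5999755859375, 172.60000610351562], [533.7000122070312, 303.29998779296875]]
[ 0.19373758 -0.54091794  0.23049248] [[0.941, 0.337, -0.0], [0.337, -0.941, 0.002], [0.0, -0.002, -1.0]]
```

Both views agree, giving the button at (0.480,-0.326,0.044), the tall tip at (0.462,0.009,0.046), and the socket at (0.543,0.188,0.024). The socket position also matches the tray rectangle centre plus 46 mm. Next I'll shut the fingers and move over the button.

```bash
python3 -m creep '[[0.03,-0.01,0.005,0,0,0],[0.075,-0.023,0.01,0,0,-2],[0.12,-0.037,0.02,0,0,-5],[0.164,-0.051,0.03,0,0,-8],[0.208,-0.065,0.04,0,0,-12],[0.253,-0.078,0.05,0,0,-16],[0.297,-0.092,0.06,0,0,-19],[0.342,-0.106,0.06,0,0,-20]]' 0 30
python3 -m creep '[[0,0,0,0,0,-4],[0,0,0,0,0,-12],[0,0,0,0,0,-20],[0,0,0,0,0,-28],[0,0,0,0,0,-36],[0,0,0,0,0,-43],[0,0,0,0,0,-48],[0,0,0,0,0,-50.3]]'
python3 - <<'E'
from h import *
s=env.get_state(); print(s['joint_pos'].round(3),rot(s['orientation']).round(3).tolist())
i,d=env.read_camera("side"); cv2.imwrite("pics/s1.png",cv2.resize(i[60:210,280:480],None,fx=3,fy=3))
E
```

```text
clock: 0.9
tcp_pos: [0.4804, -0.3242, 0.1693]
orientation: [-0.001, 0.94, 0.34, -0.001]
wrist_force: [0.2, -0.8, -1.4]
finger_gap: -0.0002
clock: 1.7
tcp_pos: [0.4798, -0.3261, 0.1708]
orientation: [-0.001, 0.706, 0.708, -0.0]
wrist_force: [-0.5, 0.9, 0.5]
finger_gap: 0.0
[-0.735  0.347 -0.055  1.169 -0.     0.833] [[-0.003, 1.0, -0.001], [1.0, 0.003, 0.001], [0.001, -0.001, -1.0]]
```

View pics/s1.png

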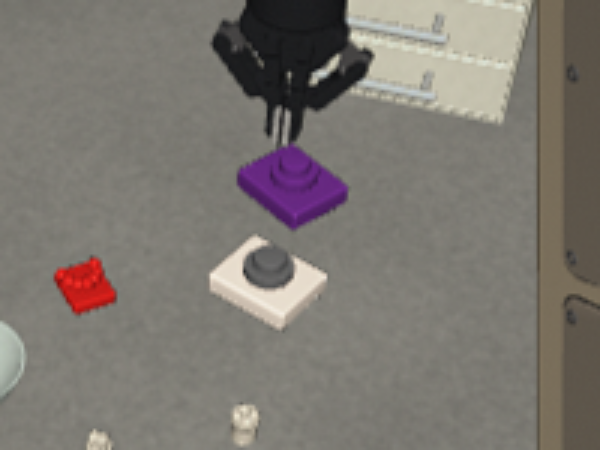

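The shut fingers are above the white box, with the button at about (268,262) in the crop. Now I'll go down and press in small steps.

```bash
python3 -m creep '[[0,0,0.01,0,0,0],[0,0,0.03,0,0,0],[0,0,0.055,0,0,0],[0,0,0.08,0,0,0],[0,0,0.1,0,0,0],[0,0,0.112,0,0,0],[0,0,0.118,0,0,0],[0,0,0.12,0,0,0]]'
python3 -m creep '[[0,0,0.002,0,0,0],[0,0,0.004,0,0,0],[0,0,0.006,0,0,0],[0,0,0.008,0,0,0],[0,0,0.01,0,0,0],[0,0,0.012,0,0,0],[0,0,0.012,0,0,0],[0,0,0.012,0,0,0]]'
```

```text
clock: 2.55
tcp_pos: [0.4799, -0.3262, 0.0507]
orientation: [-0.0, 0.707, 0.707, -0.0]
wrist_force: [-0.8, -0.0, -0.5]
finger_gap: -0.0002
clock: 3.35
tcp_pos: [0.4804, -0.3266, 0.0397]
orientation: [0.0, 0.707, 0.707, 0.0]
wrist_force: [0.7, -1.6, 3.3]
finger_gap: 0.0002
```

```bash
python3 -m creep '[[0,0,0.0005,0,0,0],[0,0,0.001,0,0,0],[0,0,0.0015,0,0,0],[0,0,0.002,0,0,0],[0,0,0.0025,0,0,0],[0,0,0.003,0,0,0],[0,0,0.003,0,0,0],[0,0,0.003,0,0,0]]'
```

```text
clock: 4.15
tcp_pos: [0.4805, -0.3266, 0.0379]
orientation: [0.001, 0.707, 0.707, -0.0]
wrist_force: [-1.4, 1.0, 13.4]
finger_gap: -0.0004
```

The force reached 13 N at z=0.038, so the button is fully down. Next I'll release it, lift, and detour well clear of the mid and low dies.

```bash
python3 -m creep '[[0,0,-0.005,0,0,0],[0,0,-0.015,0,0,0],[0,0,-0.03,0,0,0],[0,0,-0.06,0,0,0],[0,0,-0.09,0,0,0],[0,0,-0.12,0,0,0],[0,0,-0.14,0,0,0],[0,0,-0.15,0,0,0]]'
python3 - <<'E'
from h import *
s=env.get_state(); print(s['tcp_pos'],s['wrist_force'])
for n,u,v in(("top",407,229),("side",370,149)):
    i,d=env.read_camera(n); C=cloud(d,env.camera_params(n)); vv,uu=np.indices(d.shape)
    q=C[(abs(uu-u)<22)&(abs(vv-v)<22)&(C[...,2]>.04)&(C[...,2]<.06)]; print(n,len(q),q.mean(0) if len(q) else 0)
E
python3 -m creep '[[0.01,-0.006,0,0,0,0],[0.03,-0.02,0,0,0,0],[0.06,-0.04,0,0,0,0],[0.09,-0.06,0,0,0,0],[0.115,-0.078,0,0,0,0],[0.135,-0.09,0,0,0,0],[0.145,-0.095,0,0,0,0],[0.15,-0.095,0,0,0,0]]'
python3 -m creep '[[0.01,0,0,0,0,0],[0.03,0,0,0,0,0],[0.06,0,0,0,0,0],[0.09,0,0,0,0,0],[0.12,0,0,0,0,0],[0.145,0,0,0,0,0],[0.158,0,0,0,0,0],[0.165,0,0,0,0,0]]'
```

```text
clock: 4.95
tcp_pos: [0.4803, -0.3265, 0.1883]
orientation: [0.001, 0.707, 0.707, -0.0]
wrist_force: [0.1, -0.4, -0.6]
finger_gap: 0.0002
[ 0.48028828 -0.32652195  0.18828107] [ 0.08461813 -0.38953014 -0.64928011]
top 91 [ 0.48075916 -0.32695634  0.04395934]
side 75 [ 0.4786667  -0.32365287  0.04356695]
clock: 5.85
tcp_pos: [0.3839, -0.1749, 0.1854]
orientation: [-0.001, 0.707, 0.707, -0.0]
wrist_force: [0.4, -0.9, -0.7]
finger_gap: -0.0001
clock: 6.65
tcp_pos: [0.3856, -0.0103, 0.1861]
orientation: [-0.0, 0.707, 0.708, -0.0]
wrist_force: [1.0, 0.2, 0.2]
finger_gap: -0.0003
```

The button has sprung back to its original height. Next: move over the tall die, then descend.

```bash
python3 -m creep '[[0.002,0.008,0,0,0,0],[0.006,0.025,0,0,0,0],[0.011,0.045,0.01,0,0,0],[0.016,0.062,0.02,0,0,0],[0.019,0.073,0.035,0,0,0],[0.019,0.0765,0.05,0,0,0],[0.019,0.0765,0.058,0,0,0],[0.019,0.0765,0.06,0,0,0]]'
python3 - <<'E'
from h import *
s=env.get_state(); print(s['tcp_pos'])
o=[]
for n,(u,v) in(("top",(286,234)),("side",(337,245))):
    i,d=env.read_camera(n); o.append(cv2.resize(i[v-45:v+35,u-40:u+40],(400,400),interpolation=cv2.INTER_CUBIC))
cv2.imwrite("pics/d1.png",np.hstack(o))
E
```

```text
clock: 7.45
tcp_pos: [0.4612, 0.0072, 0.125]
orientation: [-0.001, 0.707, 0.707, -0.001]
wrist_force: [0.0, 0.0, -0.2]
finger_gap: 0.0002
[0.46122861 0.00722962 0.12504189]
```

View pics/d1.png

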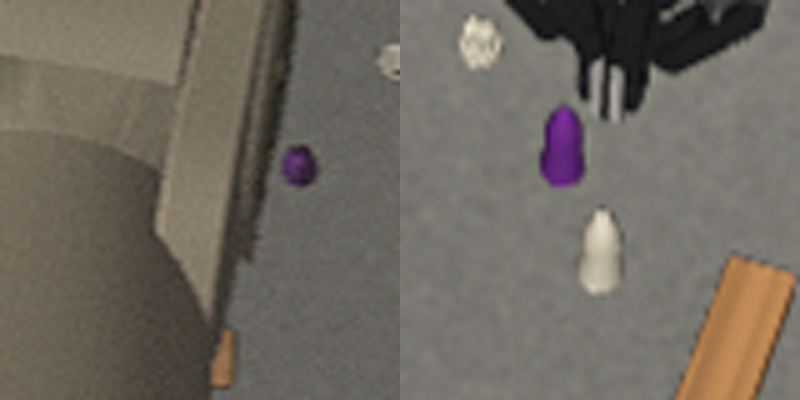

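In the side view, the fingertips at (607,118) are in line above the white die's tip at (601,207). I'll descend to about 25 mm above the tip and hold there.

```bash
python3 -m creep '[[0.001,0,0.005,0,0,0],[0.002,0.001,0.015,0,0,0],[0.002,0.001,0.027,0,0,0],[0.002,0.001,0.039,0,0,0],[0.002,0.001,0.047,0,0,0],[0.002,0.001,0.051,0,0,0],[0.002,0.001,0.053,0,0,0],[0.002,0.001,0.054,0,0,0]]'
python3 -m creep '[[0,0,0,0,0,0],[0,0,0,0,0,0],[0,0,0,0,0,0],[0,0,0,0,0,0],[0,0,0,0,0,0],[0,0,0,0,0,0],[0,0,0,0,0,0],[0,0,0,0,0,0]]'
python3 - <<'E'
from h import *
i,d=env.read_camera("side"); u,v=337,245
cv2.imwrite("pics/d2.png",cv2.resize(i[v-45:v+35,u-40:u+40],(480,480),interpolation=cv2.INTER_CUBIC))
E
```

```text
clock: 8.35
tcp_pos: [0.4628, 0.0096, 0.0724]
orientation: [0.0, 0.707, 0.707, 0.0]
wrist_force: [0.8, -0.0, -0.5]
finger_gap: -0.0002
clock: 9.15
tcp_pos: [0.4625, 0.0097, 0.0722]
orientation: [-0.0, 0.707, 0.707, -0.0]
wrist_force: [0.2, 0.8, 0.5]
finger_gap: -0.0
```

View pics/d2.png

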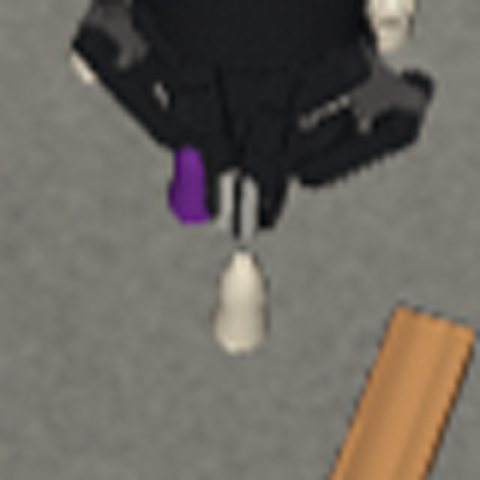

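The fingertips at (238,240) look closer to the die tip at (241,250) than I expected, so I'll check that by projection.

Run:
```python
from h import *
p=env.camera_params("side")
def pr(P):
    c=rot(p['orientation']).T@(np.array(P)-p['position']); return np.array([p['cx']-p['fx']*c[0]/c[2],p['cy']+p['fy']*c[1]/c[2]])
for P in([.4625,.0097,.0722],[.462,.009,.046],[.462,.009,0],[.4612,.0072,.125]):
    q=pr(P); print(P,q.round(1),"crop",((q-[297,200])*6).round())
i,d=env.read_camera("side"); C=cloud(d,p)
q=C[(abs(C[...,0]-.462)<.03)&(abs(C[...,1]-.01)<.04)&(C[...,2]>.05)&(C[...,2]<.1)]
for lo in np.arange(.05,.1,.005):
    k=q[(q[:,2]>=lo)&(q[:,2]<lo+.005)]; print(round(lo,3),len(k),k.mean(0).round(4) if len(k) else '')
for lo in np.arange(.01,.05,.006):
    k=C[(abs(C[...,0]-.462)<.02)&(abs(C[...,1]-.012)<.02)&(C[...,2]>=lo)&(C[...,2]<lo+.006)]; print('die',round(lo,3),len(k),k.mean(0).round(4) if len(k) else '')
```

```text
[0.4625, 0.0097, 0.0722] [337.1 235.9] crop [241. 215.]
[0.462, 0.009, 0.046] [337.1 242.7] crop [241. 256.]
[0.462, 0.009, 0] [336.6 254.3] crop [237. 326.]
[0.4612, 0.0072, 0.125] [338.8 220.3] crop [251. 122.]
0.05 0 
0.055 0 
0.06 0 
0.065 0 
0.07 1 [0.4556 0.0183 0.0749]
0.075 8 [0.4633 0.0186 0.0787]
0.08 17 [0.4595 0.0169 0.0821]
0.085 18 [0.4609 0.0176 0.0877]
0.09 23 [0.4608 0.0174 0.0925]
0.095 17 [0.4583 0.0171 0.0973]
die 0.01 16 [0.4587 0.0157 0.0125]
die 0.016 17 [0.4617 0.0148 0.0185]
die 0.022 9 [0.4605 0.015  0.025 ]
die 0.028 16 [0.4603 0.0146 0.0308]
die 0.034 18 [0.4615 0.0136 0.0372]
die 0.04 16 [0.4613 0.0116 0.0425]
die 0.046 6 [0.4624 0.0101 0.0473]
```

The depth data puts the fingertips at z≈0.073–0.075 and the die tip at about 0.047. The near pad edge (pads are 22 mm wide) explains the smaller gap in the picture. I'll keep holding, then leave: rise and head to the socket.

```bash
H='none'
python3 -m creep '[[0,0,0,0,0,0],[0,0,0,0,0,0],[0,0,0,0,0,0],[0,0,0,0,0,0],[0,0,0,0,0,0],[0,0,0,0,0,0],[0,0,0,0,0,0],[0,0,0,0,0,0]]'
python3 -m creep '[[0,0,0,0,0,0],[0,0,0,0,0,0],[0,0,0,0,0,0],[0,0,0,0,0,0],[0,0,0,0,0,0],[0,0,0,0,0,0],[0,0,0,0,0,0],[0,0,0,0,0,0]]'
python3 -m creep '[[0,0,0,0,0,0],[0,0,0,0,0,0],[0,0,0,0,0,0],[0,0,0,0,0,0],[0,0,0,0,0,0],[0,0,0,0,0,0],[0,0,0,0,0,0],[0,0,0,0,0,0]]'
python3 -m creep '[[0,0,-0.005,0,0,0],[0,0,-0.02,0,0,0],[0,0,-0.04,0,0,0],[0,0,-0.06,0,0,0],[0.005,0.002,-0.075,0,0,0],[0.02,0.009,-0.08,0,0,0],[0.04,0.018,-0.08,0,0,0],[0.05,0.023,-0.08,0,0,0]]'
python3 -m creep '[[0.008,0.003,0,0,0,0],[0.025,0.011,0,0,0,0],[0.05,0.022,0,0,0,0],[0.075,0.033,0,0,0,0],[0.1,0.044,0,0,0,0],[0.117,0.052,0,0,0,0],[0.125,0.056,0.002,0,0,0],[0.128,0.057,0.005,0,0,0]]'
python3 - <<'E'
from h import *
s=env.get_state(); print(s['tcp_pos'],s['joint_pos'])
E
```

```text
clock: 10.05
tcp_pos: [0.4626, 0.0097, 0.0723]
orientation: [0.0, 0.707, 0.707, -0.0]
wrist_force: [0.1, 0.2, 0.1]
finger_gap: -0.0005
clock: 10.85
tcp_pos: [0.4626, 0.0097, 0.0723]
orientation: [0.0, 0.707, 0.707, -0.0]
wrist_force: [-0.7, -0.6, 0.2]
finger_gap: 0.0005
clock: 11.65
tcp_pos: [0.4626, 0.0097, 0.0723]
orientation: [0.0, 0.707, 0.707, -0.0]
wrist_force: [0.0, 0.5, 0.2]
finger_gap: -0.0001
clock: 12.45
tcp_pos: [0.4864, 0.0606, 0.153]
orientation: [0.0, 0.707, 0.707, 0.001]
wrist_force: [-0.3, -0.4, 0.5]
finger_gap: 0.0003
clock: 13.25
tcp_pos: [0.5427, 0.1881, 0.1468]
orientation: [0.0, 0.707, 0.707, -0.0]
wrist_force: [0.3, 0.0, 0.5]
finger_gap: -0.0001
[0.54267632 0.18806471 0.14677717] [ 1.94045724e-01  3.49736195e-01 -1.12456357e-01  1.10913649e+00
 -3.64029854e-04  1.76406645e+00]
```

```bash
python3 -m creep '[[0,0,0.008,0,0,0],[0,0,0.025,0,0,0],[0,0,0.045,0,0,0],[0,0,0.065,0,0,0],[0,0,0.08,0,0,0],[0,0,0.09,0,0,0],[0,0,0.095,0,0,0],[0,0,0.097,0,0,0]]'
python3 -m creep '[[0,0,0,0,0,0],[0,0,0,0,0,0],[0,0,0,0,0,0],[0,0,0,0,0,0],[0,0,0,0,0,0],[0,0,0,0,0,0],[0,0,0,0,0,0],[0,0,0,0,0,0]]'
python3 - <<'E'
from h import *
i,d=env.read_camera("side"); C=cloud(d,env.camera_params("side")); u,v=280,310
cv2.imwrite("pics/e1.png",cv2.resize(i[v-70:v+60,u-60:u+70],(585,585),interpolation=cv2.INTER_CUBIC))
q=C[(abs(C[...,0]-.543)<.03)&(abs(C[...,1]-.19)<.03)&(C[...,2]>.035)&(C[...,2]<.07)]
print(len(q),q.mean(0),q[:,2].min())
E
```

```text
clock: 14.05
tcp_pos: [0.5423, 0.1872, 0.0499]
orientation: [-0.0, 0.707, 0.707, -0.0]
wrist_force: [0.9, 1.1, 0.5]
finger_gap: -0.0002
clock: 14.85
tcp_pos: [0.5426, 0.1877, 0.0502]
orientation: [0.0, 0.707, 0.707, -0.0]
wrist_force: [0.4, -0.6, -0.3]
finger_gap: 0.0002
47 [0.54013347 0.19577265 0.0631134 ] 0.05446872159196914
```

View pics/e1.png

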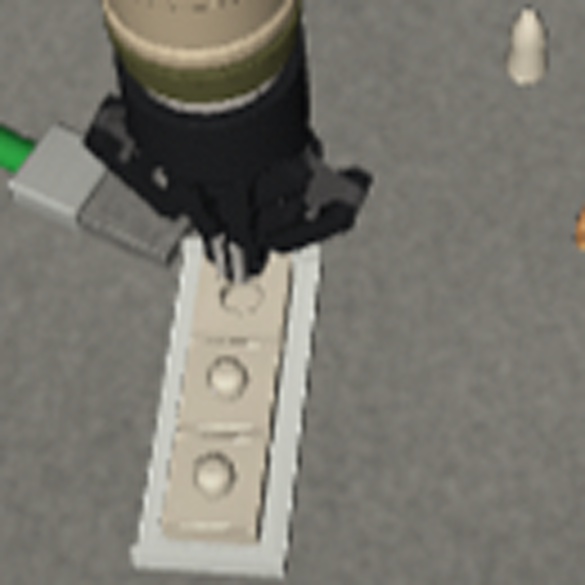

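The fingertips at (237,275) are just above the empty socket at (241,295), and the two seated teeth at (228,378) and (213,475) are clear. The die is still standing. I'll hold past two seconds, compare the scene with the start, then hand in.

```bash
python3 -m creep '[[0,0,0,0,0,0],[0,0,0,0,0,0],[0,0,0,0,0,0],[0,0,0,0,0,0],[0,0,0,0,0,0],[0,0,0,0,0,0],[0,0,0,0,0,0],[0,0,0,0,0,0]]'
python3 -m creep '[[0,0,0,0,0,0],[0,0,0,0,0,0],[0,0,0,0,0,0],[0,0,0,0,0,0],[0,0,0,0,0,0],[0,0,0,0,0,0],[0,0,0,0,0,0],[0,0,0,0,0,0]]'
python3 -m creep '[[0,0,0,0,0,0],[0,0,0,0,0,0],[0,0,0,0,0,0],[0,0,0,0,0,0],[0,0,0,0,0,0],[0,0,0,0,0,0],[0,0,0,0,0,0],[0,0,0,0,0,0]]'
python3 - <<'E'
from h import *
i,d=env.read_camera("side"); i0=np.load("side0.npz")['i']
df=(cv2.absdiff(cv2.GaussianBlur(i,(3,3),0),cv2.GaussianBlur(i0,(3,3),0)).max(-1)>45)
for n,(u,v) in dict(tall=(337,250),mid=(361,201),low=(313,208),purple=(329,229),box=(370,152),red=(308,155),wax=(268,234),wood=(362,274),bowl=(267,181),jar=(198,347)).items():
    print(n,df[v-12:v+13,u-12:u+13].sum(),end='; ')
print(env.hand_in())
E
```

```text
clock: 15.7
tcp_pos: [0.5426, 0.1877, 0.0503]
orientation: [0.0, 0.707, 0.707, -0.0]
wrist_force: [-0.2, -0.0, -0.4]
finger_gap: 0.0002
clock: 16.5
tcp_pos: [0.5426, 0.1877, 0.0503]
orientation: [0.0, 0.707, 0.707, -0.0]
wrist_force: [0.3, -0.8, -0.5]
finger_gap: -0.0001
clock: 17.3
tcp_pos: [0.5426, 0.1877, 0.0503]
orientation: [0.0, 0.707, 0.707, -0.0]
wrist_force: [0.3, -0.3, 0.6]
finger_gap: 0.0001
tall 0; mid 0; low 0; purple 0; box 0; red 95; wax 372; wood 0; bowl 491; jar 0; the job is handed in; nothing more can be done
None
```

The job is done and handed in at about 17 s of the 56 s allowed. I pressed the white box's button, then pointed at the tallest die, and finished pointing at the empty socket.

- **Button:** I pressed it with the shut fingers to z = 0.038 m, where the force reached about 13 N, so it was against its stop. After I let go, both cameras showed its top back at about 44 mm.
- **Tallest die:** The fingertips stayed above the die's tip for about 3.3 s, about 26 mm over it. I went around the mid die to get there.
- **Empty socket:** The fingertips had been about 26 mm above the socket's mouth for about 3.2 s when I handed in, and they are still there. The wrist force reads about zero.

**Last checks:**
- **No change:** Comparing the side view with the first picture shows no change at the three dies, the purple die, the button box, the wooden block or the jar.
- **Not confirmed:** The picture did change at the bowl, the wax block and part of the red cast. I think the arm is in front of them from that camera, but I did not check this separately. The arm's path did not go near them at low height, and I saw no contact force after the button press.
- **Not compared:** I did not include the brush or the tray in this check. Both looked in place in the last picture.
- **Disagreement:** In the side picture the gap above the tall die looked smaller than expected. Depth readings put the fingertips at about 73–75 mm and the die's tip at about 47 mm. I put the difference down to the width of the finger pads.

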